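# Screw a fan nozzle onto the rinse bar and clock its slot

### The job

The rinse bar for the drying trays lacks one of its three spray nozzles: pick up the blue nozzle with the slot, set it squarely on the bare outlet, press it lightly against the sprung seal ring and screw it clockwise under the thread ribs. The thread has no stop: turn on until the thread holds the seal well pressed down and the slot runs along the bar like its neighbours' slots, then let go. Do not force it (no more than 25 N on thread and seal together), and leave the orange nozzle and everything else where it is.

Things in the scene. Friction and masses are not known exactly. Their poses are not given: they have to be found in the camera images.
- rinse_bar: Stainless rinse bar, a square tube 40 x 40 mm, 400 mm long, fixed in a low drip pan (110 x 460 mm, rim 12 mm). Origin under the pan's middle, on the bench; the bar runs along y, its top 60 mm up, valve at the +y end. Three nozzle places on top at y = -140, 0, +140 mm: one is the bare outlet, two carry fitted blue nozzles (47 mm across, tops 140 mm above the bench) with slots along the bar.
- outlet: Place of the bare brass outlet, one of the three. Origin on the outlet's axis on the bar's top; axes as rinse_bar. A round foot 50 mm across, then an upright tube, outside 24 mm, bore 18 mm, mouth 38 to 62 mm above the origin: a riser, locked at a height that differs and is not measured. Two equal coarse ribs wind round it (35 mm across), starting opposite each other 2 mm below the mouth.
- nozzle_lug (a point): The loose blue nozzle's two inner thread lugs are 3 mm thick, 15.5 mm from its axis at +x and -x, 15 mm above the rim; this point is the +x one. The outlet's ribs fall clockwise (seen from above) 16 mm a turn for 230 degrees, with no stop. Where round the tube they start is not measured: within 20 degrees clockwise to 35 anticlockwise of straight across the bar (rinse_bar's x axis, either way).
- seal (a joint): Sprung black seal ring round the outlet, 51 mm across, top 18.3 mm below the mouth; value: how far the nozzle's rim presses it down (m), 0 to 0.0105; 4 N starts it, then 0.6 N per mm. Push-and-turn thread: for the lugs to pass under the blunt rib starts the seal must be pressed 2 to 3.5 mm (5.2 to 6.1 N, by feel); then the ribs draw it down, friction holds it, and the slot is along the bar 70 to 125 degrees on.
- nozzle: Loose blue fan nozzle (about 110 g, 69 mm high) standing on the bench. Origin at the middle of the rim's underside, z up. Round ribbed skirt 47 mm across, 35 mm high (bore 39 mm), open below, with a block on top that carries a black slot along x. Inside, on the axis, a stem 16 mm thick with a round tip level with the rim enters the outlet's bore with 1 mm to spare all round. Works the same turned end for end.
- nozzle_grip (a point): The centre of the blue nozzle's gripping block, 52 mm above its rim, half-way up; axes as nozzle. The block has two flats, 26 mm apart along y, 36 mm long along x, from 35 to 69 mm above the rim: grip it across the flats.
- round_jet: Orange round-jet nozzle of the same outside shape and size, with a round hole in place of the slot, standing loose on the bench; not wanted here. Origin at the middle of its underside.
- fruit_bowl: Loose steel bowl of grapes, 170 mm across, 70 mm high, on the bench to the left; origin at the middle of its underside.
- beaker: Loose clear beaker, 80 mm across, 100 mm high, on the bench to the right; origin at the middle of its underside.
- wrench: Loose steel wrench, 200 mm long, lying on the bench to the left of the robot; origin under its middle.
- brush: Loose brush, 200 mm long, lying on the bench to the right; origin under its middle.
There are look-alikes about, which are no part of the job. What is shaped like the nozzle but purple is not meant.

How it is judged:
By the outcome, as a careful person would: the job done as asked, in the order asked, and still so for the second after the job is handed in, with the robot touching nothing.
It also fails if it takes over 64 s, if anything falls off the work surface, if the arm or the gripper's body presses on something with over 40 N, if the wrist force passes 120 N, or if a joint passes its speed limit or range.

### The arm

A 6-joint arm with a two-finger parallel gripper is mounted at the origin on the work surface. World frame = base frame: x ahead of the robot, y to its left, z up, the work surface at z = 0. Lengths are in m, angles in rad, forces in N, time in s.
With the tool pointing down it reaches from about 0.35 to 0.975 m from the base axis. Payload 4.9 kg.
Tool frame: the origin (TCP) lies between the finger pads; the fingertips stand 14 mm ahead of it and the grasp point (between the pads) lies 5 mm behind it (manip.tcp_to_tips is the distance from the TCP to the fingertips, in m); z points along the fingers, y is the line along which they close (so a half turn about z gives the same grasp; the last joint's range is limited). The gripper opens to 85 mm and grips with 20 to 120 N. Pads are 22 mm wide; open, the fingers measure 114 mm over their backs; the gripper's body (76 mm by 85 mm) begins 54 mm behind the grasp point. The pads swing forward as they close: fully open they stand 13 mm farther back than shut.
Start: joints at [1.135, 0.053, 1.613, -0, 1.476, -0.119], TCP at [0.195, 0.594, 0.245] pointing down, gripper open.
Joint ranges: [-3.01, 3.01], [-1.01, 2.22], [0.06, 2.58], [-1.02, 4.17], [0.09, 2.62], [-3.14, 3.14]. Speed limits (rad/s): [2.57, 2.57, 3.14, 3.14, 3.14, 3.14].

### API

Orientations are given as a unit quaternion [w, x, y, z].
In Python, from plant import manip gives the robot as it stands.
- The arm moves only by the tool servo_tool, never from a script. Its argument "moves" is a list that holds one entry, the list of rows, each a list of 7 numbers: the shift along the tool's x, y, z in mm, then the turn, a rotation vector about the tool's x, y, z in degrees, then the finger opening in mm, from 0 to 85.4. In form: [[[x, y, z, ax, ay, az, fingers], ...]]. A call has 1 to 12 rows; each row shifts and turns the commanded pose from where the row before left it, along the tool's axes as they then stand; what a row does not reach is not made up. A row lasts 1/8 s, in which the tool goes at most 62.5 mm and 10.7 degrees, less where a joint would pass 70% of its speed; a pose out of reach is approached as far as the arm can. A call with a gripper value outside its range is refused whole. The fingers move at their own pace and stop on an object; the grip force is fixed at half the most. Time passes only in rows, so rows that do not move let the fingers close. It gives the time, the measured TCP pose, the force, the opening and the grip force at its end, in the units of the state.
- manip.state(): the state, without advancing time (a new reading comes with each control period).
- manip.grab_frame(name): name is "scene" or "top" or "wrist"; returns a dict with "image" (400x640x3 uint8, blue, green, red), "mtx" (3x3 intrinsics, pixels), "eye" and "rotation" of the camera in the world. Camera axes: x right, y down, z forward; pixel columns grow to the right and rows downward; lengths in m; the calibration is good to about 2 mm. A picture is of the moment at which its call begins. There is no depth.
- manip.job_done(): hands the job in; it is judged then, once.
The state is a dict: "time": time; "joint_pos": joint angles; "joint_vel": joint speeds; "joint_efforts": joint torques, N m; "tool_pos": TCP position; "tool_rot": TCP orientation; "contact_force": force on the tool from outside, world axes, zero at the start; "ft_torque": the same for the moment, N m; "gripper_width": opening from 0.0 (shut) to 1.0 (fully open); "grasp_force": force on a finger pad.
Only numpy, scipy, OpenCV 4.12 (cv2) and the standard library are available. Lean on these libraries where they do the work, as an engineer would, in place of code of your own. Each camera call takes 0.05 s, during which the arm holds its last target. There are 200 camera calls.

## Working session

There is one attempt and no reset: what is moved stays moved. The work goes in short steps, Python scripts to look and compute and a tool call to move; the robot and the scene stay as the last step left them, time stands still between calls to the robot, and variables do not carry over. Pictures are saved under pics/ and viewed, at most 10 in all, crops included, and the job is handed in when it is done.

Besides the shell and the picture viewer there is one more tool, called by a JSON object that holds its "fn" and its "kwargs", one argument or row to a line. servo_tool: Moves the arm, as the interface text tells. Its arguments: {"type":"object","properties":{"moves":{"type":"array"}},"required":["moves"]}

```bash
mkdir -p pics; ls; cat > h.py <<'E'
import numpy as np, cv2
from plant import manip
def grab(n,save=None):
    f=manip.grab_frame(n)
    if save: cv2.imwrite('pics/'+save,f['image']); np.savez('pics/'+save+'.npz',**{k:np.array(f[k]) for k in('image','mtx','eye','rotation')})
    return f
def ray(f,u,v):
    d=np.array(f['rotation'])@np.linalg.inv(np.array(f['mtx']))@np.array([u,v,1.]); return np.array(f['eye']),d
def onz(f,u,v,z):
    e,d=ray(f,u,v); return e+d*(z-e[2])/d[2]
def proj(f,p):
    c=np.array(f['mtx'])@(np.array(f['rotation']).T@(np.array(p)-np.array(f['eye']))); return c[:2]/c[2]
E
python3 - <<'E'
from h import *
for n in('scene','top'):
    f=grab(n,n+'1.png'); print(n,np.round(f['eye'],3),np.round(f['rotation'],3).tolist(),np.round(f['mtx'],1).tolist())
a=cv2.imread('pics/scene1.png');b=cv2.imread('pics/top1.png')
print(manip.state())
E
```

```text
pics
scene [0.939 0.707 0.684] [-0.119, 0.232, 0.848, -0.462] [[388.1, 0.0, 320.1], [0.0, 388.1, 202.7], [0.0, 0.0, 1.0]]
top [ 0.31  -0.051  1.11 ] [-0.049, 0.71, -0.7, 0.061] [[409.1, 0.0, 319.3], [0.0, 409.1, 198.1], [0.0, 0.0, 1.0]]
{'time': 0.1, 'joint_pos': array([ 1.13498691e+00,  5.32993564e-02,  1.61417358e+00, -3.05682474e-06,
        1.47601902e+00, -1.18989212e-01]), 'joint_vel': array([-0.00097014, -0.00238313, -0.00359478, -0.00018512,  0.0013543 ,
        0.00130369]), 'joint_efforts': array([ 3.04148052e-04, -3.94899952e+01, -3.71365142e+01, -1.63020295e-04,
        3.91631547e-03,  5.49244277e-06]), 'tool_pos': array([0.19447688, 0.59339439, 0.24417058]), 'tool_rot': array([-2.58603407e-04,  1.57748199e-01,  9.87478913e-01, -9.13762252e-04]), 'contact_force': array([-0.65233082, -0.17079005, -0.05979075]), 'ft_torque': array([-0.04659202,  0.02977367, -0.02510545]), 'grasp_force': 0.0, 'gripper_width': 0.9985584049344735}
```

View pics/top1.png

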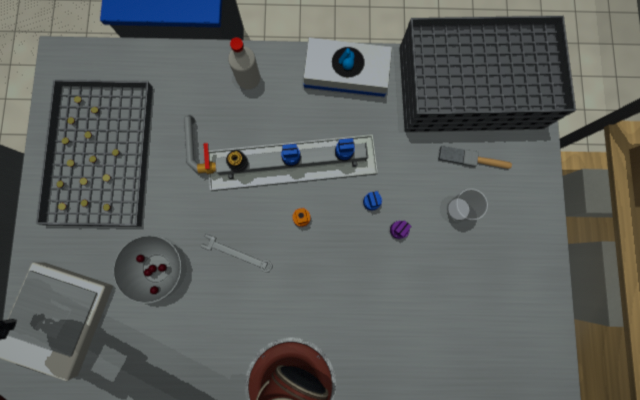

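View pics/scene1.png

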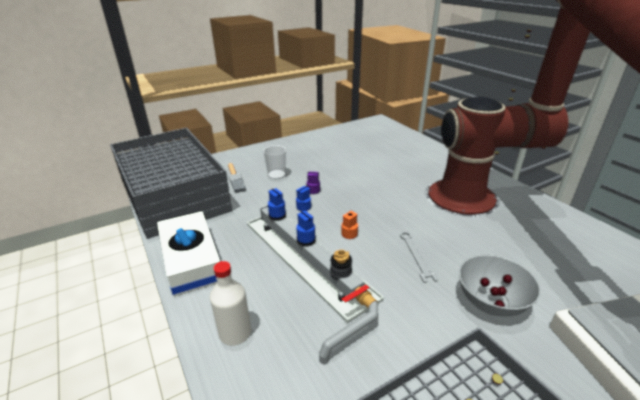

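The top view shows these candidates:
- Blue (373,201): loose, upright on the bench, with a slot. It fits the description.
- Blue (290,155) and (345,149): already fitted on the bar.
- Blue thing (348,58): on a box.
- Purple (400,229) and orange (301,216): not wanted.

The bare outlet is at (236,160), at the valve end of the bar. I'll confirm the nozzle in a crop and measure.

```bash
python3 - <<'E'
from h import *
im=cv2.imread('pics/top1.png'); f=dict(np.load('pics/top1.png.npz'))
c=cv2.resize(im[125:245,205:425],None,fx=3.6,fy=3.6,interpolation=cv2.INTER_CUBIC); cv2.imwrite('pics/crop.png',c)
hsv=cv2.cvtColor(im,cv2.COLOR_BGR2HSV)
m=cv2.inRange(hsv,(105,120,50),(125,255,255))
n,l,s,ce=cv2.connectedComponentsWithStats(m)
for i in range(1,n):
    if s[i,4]>80 and s[i,1]>100: print(s[i],ce[i].round(1),onz(f,*ce[i],.055).round(4),onz(f,*ce[i],.12).round(4))
# bar top
E
```

```text
Traceback (most recent call last):
  File "h.py", line 10, in onz
    e,d=ray(f,u,v); return e+d*(z-e[2])/d[2]
        ~~~^^^^^^^
  File "h.py", line 8, in ray
    d=np.array(f['rotation'])@np.linalg.inv(np.array(f['mtx']))@np.array([u,v,1.]); return np.array(f['eye']),d
      ~~~~~~~~~~~~~~~~~~~~~~~^~~~~~~~~~~~~~~~~~~~~~~~~~~~~~~~~~
ValueError: matmul: Input operand 1 has a mismatch in its core dimension 0, with gufunc signature (n?,k),(k,m?)->(n?,m?) (size 3 is different from 4)
```

View pics/crop.png

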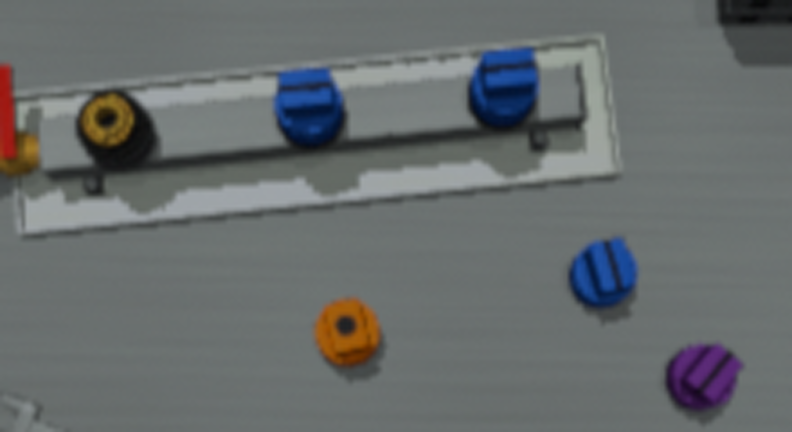

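The crop confirms it: the blue nozzle with the slot is at crop (603,271), i.e. (373,201), with the slot close to across the bar. The bare brass outlet is at crop (108,120). The rotation is a quaternion, so I need to fix my helper.

```bash
sed -i "s/^import numpy.*/&\nfrom scipy.spatial.transform import Rotation as R\ndef RM(f): q=np.array(f['rotation']); return q if q.shape==(3,3) else R.from_quat(q,scalar_first=True).as_matrix()/; s/np.array(f\['rotation'\])@/RM(f)@/; s/np.array(f\['rotation'\]).T/RM(f).T/" h.py; python3 - <<'E'
from h import *
f=dict(np.load('pics/top1.png.npz')); im=f['image']
print(RM(f).round(3).tolist())
hsv=cv2.cvtColor(im,cv2.COLOR_BGR2HSV)
m=cv2.inRange(hsv,(105,120,50),(125,255,255))
n,l,s,ce=cv2.connectedComponentsWithStats(cv2.morphologyEx(m,cv2.MORPH_CLOSE,np.ones((5,5))))
for i in range(1,n):
    if s[i,4]>80 and s[i,1]>100: print(s[i],ce[i].round(1),onz(f,*ce[i],.035).round(4),onz(f,*ce[i],.11).round(4))
C=lambda u,v:(205+u/3.6-.36,125+v/3.6-.36)
S=[onz(f,*C(*p),.069) for p in((597,246),(613,291))]; d=S[0]-S[1]; print('slot mid',np.mean(S,0),'ang',np.degrees(np.arctan2(d[1],d[0])))
for p in((279,88),(328,85),(483,73),(535,70)): print('fitslot',onz(f,*C(*p),.14).round(4))
P=[onz(f,*C(*p),.012) for p in((15,97),(603,37),(620,174),(22,236))]; print('pan',np.round(P,4).tolist(),np.mean(P,0))
d=P[0]-P[1]+P[3]-P[2]; print('bar y-axis ang',np.degrees(np.arctan2(d[1],d[0])))
for z in(.1,.11,.12): print('outlet',onz(f,*C(108,120),z).round(4))
E
```

```text
[[0.013, -0.988, 0.156], [-1.0, -0.015, -0.015], [0.017, -0.155, -0.988]]
[336 138  18  21 308] [344.8 148. ] [ 0.6177 -0.1354  0.035 ] [ 0.5963 -0.1295  0.11  ]
[281 144  19  20 311] [290.  153.4] [0.6001 0.0127 0.035 ] [0.5798 0.0082 0.11  ]
[363 191  19  19 275] [372.2 200.5] [ 0.4747 -0.209   0.035 ] [ 0.4632 -0.198   0.11  ]
slot mid [ 0.47289656 -0.20520089  0.069     ] ang 19.10045059328437
fitslot [0.5822 0.0259 0.14  ]
fitslot [ 0.5849 -0.0072  0.14  ]
fitslot [ 0.5952 -0.1125  0.14  ]
fitslot [ 0.598 -0.148  0.14 ]
pan [[0.6076, 0.2375, 0.012], [0.6634, -0.2135, 0.012], [0.555, -0.2257, 0.012], [0.4998, 0.2264, 0.012]] [0.58144271 0.00616902 0.012     ]
bar y-axis ang 97.00483402835862
outlet [0.5682 0.1484 0.1   ]
outlet [0.5656 0.1464 0.11  ]
outlet [0.5631 0.1444 0.12  ]
```

{"fn": "servo_tool", "kwargs": {
  "moves": [
    [[-41, -25.5, -5, 0, 0, 0, 85], [-41, -25.5, -5, 0, 0, 0, 85], [-41, -25.5, -5, 0, 0, 0, 85], [-41, -25.5, -5, 0, 0, 0, 85], [-41, -25.5, -5, 0, 0, 0, 85], [-41, -25.5, -5, 0, 0, 0, 85], [-41, -25.5, -5, 0, 0, 0, 85], [-41, -25.5, -5, 0, 0, 0, 85], [-41, -25.5, -5, 0, 0, 0, 85], [-41, -25.5, -5, 0, 0, 0, 85], [-41, -25.5, -5, 0, 0, 0, 85], [-41, -25.5, -5, 0, 0, 0, 85]]
  ]
}}

```text
time: 1.6
tool_pos: [0.5675, 0.1485, 0.3049]
tool_rot: [-0.0, 0.158, 0.987, -0.0]
contact_force: [0.0, -0.2, 0.4]
gripper_width: 0.995
grasp_force: 0.0
```

```bash
cat >> h.py <<'E'
def st():
    s=manip.state(); Rm=R.from_quat(s['tool_rot'],scalar_first=True).as_matrix(); y=Rm[:,1]
    print('t',round(s['time'],2),'p',s['tool_pos'].round(4),'yawy',np.degrees(np.arctan2(y[1],y[0])).round(2),'zax',Rm[:,2].round(4),'F',s['contact_force'].round(2),'T',s['ft_torque'].round(2),'w',round(s['gripper_width']*85.4,1),'g',round(s['grasp_force'],1),'q6',np.degrees(s['joint_pos'][5]).round(1))
    return s,Rm
def todo(p,yaw):
    s,Rm=st(); print('tool mm',(Rm.T@(np.array(p)-s['tool_pos'])*1000).round(1)); y=Rm[:,1]; print('turn +cw',(np.degrees(np.arctan2(y[1],y[0]))-yaw+180)%360-180)
E
python3 - <<'E'
from h import *
f=grab('wrist','w1.png'); st(); print(f['eye'],RM(f).round(3).tolist(),np.array(f['mtx']).round(1).tolist())
for p in((.5685,.149,.1),(.563,.1444,.122)): print(proj(f,p))
todo((.4735,-.206,.17),109)
E
```

```text
t 1.65 p [0.5706 0.1442 0.3053] yawy 71.58 zax [ 0.0023 -0.0036 -1.    ] F [-0.34 -3.76 -0.39] T [-0.17 -0.01  0.01] w 85.1 g 0.0 q6 -64.5
[0.48875034 0.17530051 0.43385494] [[0.313, 0.9, 0.304], [0.95, -0.297, -0.1], [-0.0, 0.32, -0.947]] [[276.5, 0.0, 325.5], [0.0, 276.5, 197.6], [0.0, 0.0, 1.0]]
[325.55125321 175.5094556 ]
[320.3061764  176.97547216]
t 1.65 p [0.5706 0.1442 0.3053] yawy 71.58 zax [ 0.0023 -0.0036 -1.    ] F [-0.34 -3.76 -0.39] T [-0.17 -0.01  0.01] w 85.1 g 0.0 q6 -64.5
tool mm [ -18.1 -362.5  136.4]
turn +cw -37.417906705908166
```

View pics/w1.png

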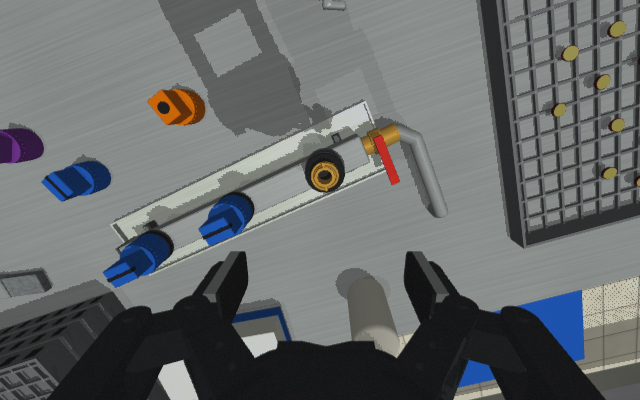

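Wrist view: the bare outlet's mouth is at (325,176), with both rib ends faintly visible. The fitted nozzles are at (225,218) and (137,257), and the loose blue one at (75,181). I'll go lower for a closer look at the outlet.

{"fn": "servo_tool", "kwargs": {
  "moves": [
    [[0, 0, 30, 0, 0, 0, 85], [0, 0, 35, 0, 0, 0, 85], [0, 0, 35, 0, 0, 0, 85], [0, 0, 25, 0, 0, 0, 85], [0, 0, 10, 0, 0, 0, 85], [0, 0, 0, 0, 0, 0, 85], [0, 0, 0, 0, 0, 0, 85]]
  ]
}}

```text
time: 2.52
tool_pos: [0.5677, 0.15, 0.1719]
tool_rot: [0.001, 0.158, 0.987, 0.0]
contact_force: [-0.8, 0.6, -0.2]
gripper_width: 0.996
grasp_force: 0.0
```

```bash
python3 - <<'E'
from h import *
f=grab('wrist','w2.png'); st()
u,v=proj(f,(.5685,.149,.1)); print(u,v)
u0,v0=int(u)-60,int(v)-45
cv2.imwrite('pics/w2c.png',cv2.resize(f['image'][v0:v0+90,u0:u0+120],None,fx=6.5,fy=6.5,interpolation=cv2.INTER_CUBIC)); print(u0,v0)
E
```

```text
t 2.58 p [0.5678 0.15   0.172 ] yawy 71.85 zax [ 2.7e-03  4.0e-04 -1.0e+00] F [0.63 0.68 1.  ] T [-0.04 -0.02  0.04] w 84.9 g 0.0 q6 -64.3
323.46081172264553 217.03040805125718
263 172
```

View pics/w2c.png

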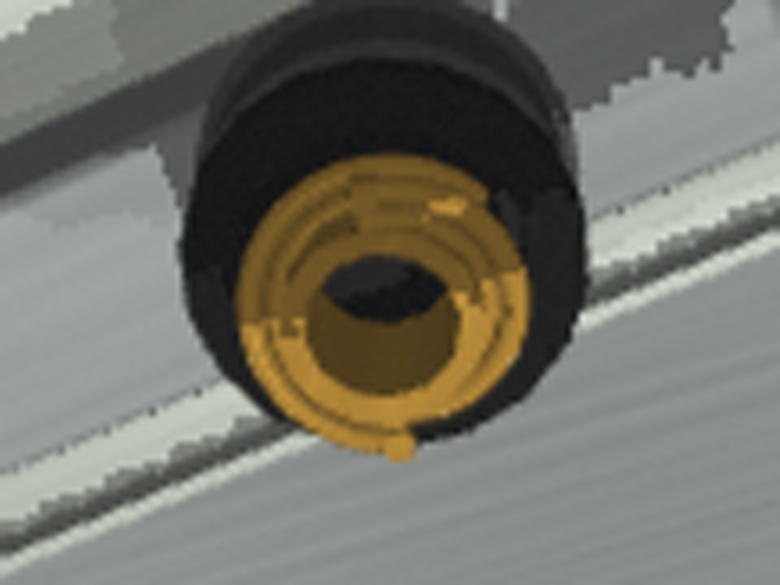

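The crop shows the outlet bore centred at (383,325) and a blunt rib start at (405,445) with free space anticlockwise of it. The opposite start is near (352,190). I'll compute the position, height and start angle.

```bash
python3 - <<'E'
from h import *
f=dict(np.load('pics/w2.png.npz')); t=dict(np.load('pics/top1.png.npz'))
C=lambda u,v:(205+u/3.6-.36,125+v/3.6-.36)
W=lambda u,v:(263+(u+.5)/6.5-.5,172+(v+.5)/6.5-.5)
e1,d1=ray(f,*W(383,325)); e2,d2=ray(t,*C(108,120))
d1/=np.linalg.norm(d1);d2/=np.linalg.norm(d2)
s=np.linalg.lstsq(np.c_[d1,-d2],e2-e1,rcond=None)[0]; print('tri',e1+s[0]*d1,e2+s[1]*d2)
# height by bore/outer size
for z in(.098,.102,.106,.11,.114,.118,.122):
    a,b=[onz(f,*W(*p),z) for p in((307,325),(460,325))]
    c,d=[onz(f,*W(*p),z) for p in((383,255),(383,395))]
    m=onz(f,*W(383,325),z); 
    q=onz(f,*W(413,445),z-.003)-m; q2=onz(f,*W(352,160),z-.003)-m; 
    print(z,m.round(4),'bore',np.linalg.norm(a-b).round(4),np.linalg.norm(c-d).round(4),'start',np.linalg.norm(q[:2]).round(4),np.degrees(np.arctan2(q[1],q[0])).round(1), np.degrees(np.arctan2(q2[1],q2[0])).round(1),np.linalg.norm(q2[:2]).round(4))
# bar edges in w2: Hough line on far pan rim
g=cv2.cvtColor(f['image'],cv2.COLOR_BGR2GRAY)
L=cv2.HoughLinesP(cv2.Canny(g,60,150),1,np.pi/360,40,minLineLength=80,maxLineGap=10)
for l in L[:,0]:
    a,b=onz(f,l[0],l[1],.012),onz(f,l[2],l[3],.012); d=a-b; an=np.degrees(np.arctan2(d[1],d[0]))%180
    if 85<an<105: print(l,an.round(2),a.round(3),b.round(3))
E
```

```text
tri [0.56802693 0.14765247 0.10887386] [0.56610569 0.14678137 0.1082099 ]
0.098 [0.5725 0.146  0.098 ] bore 0.0188 0.0187 start 0.0184 -6.6 172.0 0.0207
0.102 [0.5709 0.1466 0.102 ] bore 0.0184 0.0183 start 0.018 -6.6 172.0 0.0203
0.106 [0.5692 0.1472 0.106 ] bore 0.018 0.018 start 0.0177 -6.6 172.1 0.0198
0.11 [0.5676 0.1478 0.11  ] bore 0.0177 0.0176 start 0.0174 -6.7 172.1 0.0194
0.114 [0.5659 0.1484 0.114 ] bore 0.0173 0.0172 start 0.017 -6.7 172.1 0.019
0.118 [0.5642 0.149  0.118 ] bore 0.0169 0.0169 start 0.0167 -6.7 172.1 0.0186
0.122 [0.5626 0.1496 0.122 ] bore 0.0166 0.0165 start 0.0164 -6.7 172.1 0.0181
[ 46 292 367 146] 96.55 [ 0.591 -0.224  0.012] [0.542 0.205 0.012]
[194 233 295 187] 96.79 [ 0.576 -0.011  0.012] [0.56  0.119 0.012]
[ 34 264 380  99] 96.58 [ 0.553 -0.212  0.012] [0.502 0.229 0.012]
[ 60 250 243 161] 96.91 [ 0.546 -0.171  0.012] [0.516 0.076 0.012]
[291 246 408 189] 99.92 [0.627 0.089 0.012] [0.601 0.235 0.012]
[ 49 292 322 167] 96.71 [ 0.592 -0.22   0.012] [0.548 0.153 0.012]
[ 80 285 164 248] 96.16 [ 0.596 -0.177  0.012] [ 0.582 -0.054  0.012]
[236 257 319 221] 96.93 [0.62  0.022 0.012] [0.607 0.13  0.012]
[300 231 388 191] 98.02 [0.612 0.106 0.012] [0.596 0.214 0.012]
[ 34 262 242 160] 97.05 [ 0.55  -0.21   0.012] [0.515 0.076 0.012]
[293 233 405 182] 98.02 [0.611 0.097 0.012] [0.592 0.234 0.012]
[291 141 381  98] 96.61 [0.513 0.132 0.012] [0.501 0.23  0.012]
```

{"fn": "servo_tool", "kwargs": {
  "moves": [
    [[0, 0, -40, 0, 0, 0, 85], [-1, -25, -20, 0, 0, 0, 85], [-3, -55, 0, 0, 0, 0, 85], [-4, -55, 0, 0, 0, 0, 85], [-4, -55, 0, 0, 0, 0, 85], [-4, -55, 0, 0, 0, 0, 85], [-3, -55, 0, 0, 0, 0, 85], [-2, -48, 20, 0, 0, 0, 85], [0, -19, 20, 0, 0, -9.5, 85], [0, 0, 20, 0, 0, -9.5, 85], [0, 0, 20, 0, 0, -9.5, 85], [0, 0, 10, 0, 0, -9.5, 85]]
  ]
}}

```text
time: 4.08
tool_pos: [0.4725, -0.2056, 0.1403]
tool_rot: [0.0, -0.175, 0.985, -0.0]
contact_force: [-0.6, 0.2, -0.8]
gripper_width: 0.993
grasp_force: 0.0
```

{"fn": "servo_tool", "kwargs": {
  "moves": [
    [[0, 0, 0, 0, 0, 0, 85], [0, 0, 0, 0, 0, 0, 85]]
  ]
}}

```text
time: 4.32
tool_pos: [0.4732, -0.2058, 0.1417]
tool_rot: [0.001, -0.171, 0.985, -0.001]
contact_force: [1.2, 0.2, -0.1]
gripper_width: 0.991
grasp_force: 0.0
```

```bash
python3 - <<'E'
from h import *
f=grab('wrist','w3.png'); st()
u,v=proj(f,(.4735,-.206,.069)); print(u,v)
u0,v0=int(u)-65,int(v)-50
cv2.imwrite('pics/w3c.png',cv2.resize(f['image'][v0:v0+100,u0:u0+130],None,fx=6,fy=6,interpolation=cv2.INTER_CUBIC)); print(u0,v0)
E
```

```text
t 4.38 p [ 0.4732 -0.2058  0.1417] yawy 109.75 zax [ 0.0019 -0.0012 -1.    ] F [-0.02 -0.37  0.22] T [-0.03 -0.01 -0.04] w 85.2 g 0.0 q6 -141.5
324.03866885795634 214.8634219339498
259 164
```

View pics/w3c.png

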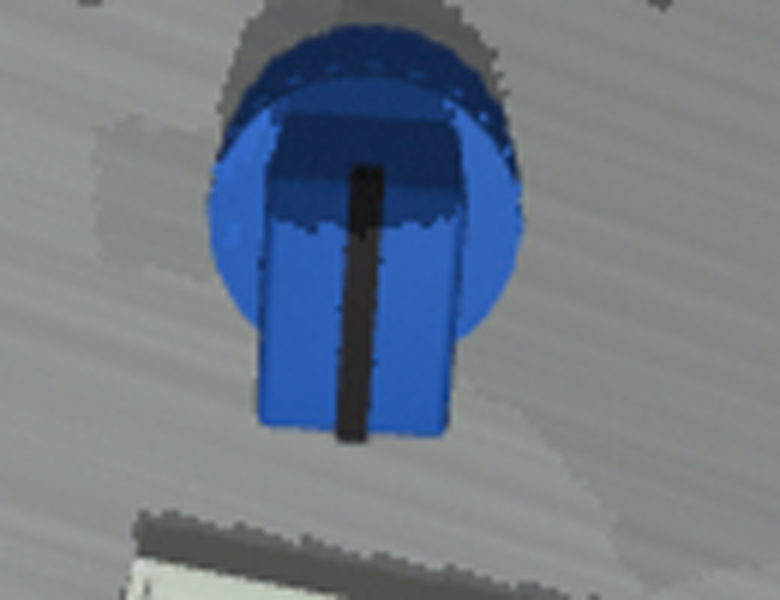

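The crop shows the block's top face with corners (268,180), (465,185), (447,433), (260,425). The slot runs (368,180) to (352,435), nearly in line with the tool's x axis.

```bash
python3 - <<'E'
from h import *
f=dict(np.load('pics/w3.png.npz'))
W=lambda u,v:(259+(u+.5)/6-.5,164+(v+.5)/6-.5)
P=np.array([onz(f,*W(*p),.069) for p in((268,180),(465,185),(447,433),(260,425))]); c=P.mean(0); print(c,np.linalg.norm(P[0]-P[1]),np.linalg.norm(P[1]-P[2]))
S=[onz(f,*W(*p),.069) for p in((368,180),(352,435))]; d=S[1]-S[0]; a=np.degrees(np.arctan2(d[1],d[0])); d2=P[3]+P[2]-P[0]-P[1]; a2=np.degrees(np.arctan2(d2[1],d2[0])); print(np.mean(S,0),a,a2)
todo((c[0],c[1],.054),a2+90)
E
```

```text
[ 0.47511891 -0.20999575  0.069     ] 0.025168052898821576 0.03518383992084634
[ 0.47538717 -0.2099161   0.069     ] 15.844958785906767 16.380356178898058
t 4.38 p [ 0.4732 -0.2058  0.1417] yawy 109.75 zax [ 0.0019 -0.0012 -1.    ] F [-0.02 -0.37  0.22] T [-0.03 -0.01 -0.04] w 85.2 g 0.0 q6 -141.5
tool mm [-0.3 -4.4 87.7]
turn +cw 3.3662639159503556
```

{"fn": "servo_tool", "kwargs": {
  "moves": [
    [[0, -4.5, 15, 0, 0, 3.3, 85], [0, 0, 20, 0, 0, 0, 70], [0, 0, 20, 0, 0, 0, 60], [0, 0, 17, 0, 0, 0, 50], [0, 0, 10, 0, 0, 0, 45], [0, 0, 5.5, 0, 0, 0, 45], [0, 0, 0, 0, 0, 0, 40], [0, 0, 0, 0, 0, 0, 32], [0, 0, 0, 0, 0, 0, 20], [0, 0, 0, 0, 0, 0, 20], [0, 0, 0, 0, 0, 0, 20]]
  ]
}}

```text
time: 5.75
tool_pos: [0.4747, -0.2101, 0.0537]
tool_rot: [0.001, -0.144, 0.99, -0.001]
contact_force: [1.5, -0.1, 4.9]
gripper_width: 0.297
grasp_force: 59.5
```

```bash
python3 -c "
from h import *
st()"
```

```text
t 5.75 p [ 0.4747 -0.2101  0.0537] yawy 106.55 zax [ 1.4e-03 -9.0e-04 -1.0e+00] F [ 1.53 -0.09  4.94] T [ 0.02  0.03 -0.02] w 25.4 g 59.5 q6 -138.6
```

{"fn": "servo_tool", "kwargs": {
  "moves": [
    [[0, 0, -10, 0, 0, 0, 20], [0, 0, -30, 0, 0, 0, 20], [-10, 16, -45, 0, 0, 0, 20], [-20, 33, -45, 0, 0, 0, 20], [-22, 37, -35, 0, 0, 0, 20], [-24, 39, -16, 0, 0, 0, 20], [-24, 39, 0, 0, 0, 0, 20], [-24, 39, 0, 0, 0, 0, 20], [-22, 37, 0, 0, 0, 0, 20], [-20, 34, 0, 0, 0, 0, 20], [-15, 26, 0, 0, 0, 0, 20], [-10.5, 16, 0, 0, 0, 0, 20]]
  ]
}}

```text
time: 7.25
tool_pos: [0.5672, 0.149, 0.2334]
tool_rot: [-0.001, -0.145, 0.99, -0.0]
contact_force: [0.6, -0.5, -0.8]
gripper_width: 0.294
grasp_force: 59.1
```

{"fn": "servo_tool", "kwargs": {
  "moves": [
    [[0, 0, 0, 0, 0, 0, 20], [0, 0, 0, 0, 0, 0, 20], [0, 0, 0, 0, 0, 0, 20]]
  ]
}}

```text
time: 7.62
tool_pos: [0.5675, 0.1468, 0.2338]
tool_rot: [-0.0, -0.143, 0.99, -0.0]
contact_force: [0.8, -0.6, -0.6]
gripper_width: 0.294
grasp_force: 59.1
```

```bash
python3 - <<'E'
from h import *
todo((.5687,.1474,.19),106.5)
f=grab('wrist','w4.png');g=grab('scene','s4.png')
u,v=map(int,proj(g,(.5687,.1474,.13)))
a=cv2.resize(g['image'][v-45:v+45,u-50:u+50],None,fx=5,fy=5,interpolation=cv2.INTER_CUBIC)
u2,v2=map(int,proj(f,(.5687,.1474,.13))); print(u,v,u2,v2)
b=cv2.resize(f['image'][v2-75:v2+75,u2-50:u2+50],None,fx=3,fy=3,interpolation=cv2.INTER_CUBIC)
cv2.imwrite('pics/m4.png',np.hstack([a,b]))
E
```

```text
t 7.62 p [0.5675 0.1468 0.2338] yawy 106.48 zax [-2.e-04 -3.e-04 -1.e+00] F [ 0.85 -0.57 -0.59] T [ 0.02 -0.    0.02] w 25.1 g 59.1 q6 -99.2
tool mm [-1.3  0.2 43.8]
turn +cw -0.02221660190042485
340 247 324 202
```

View pics/m4.png

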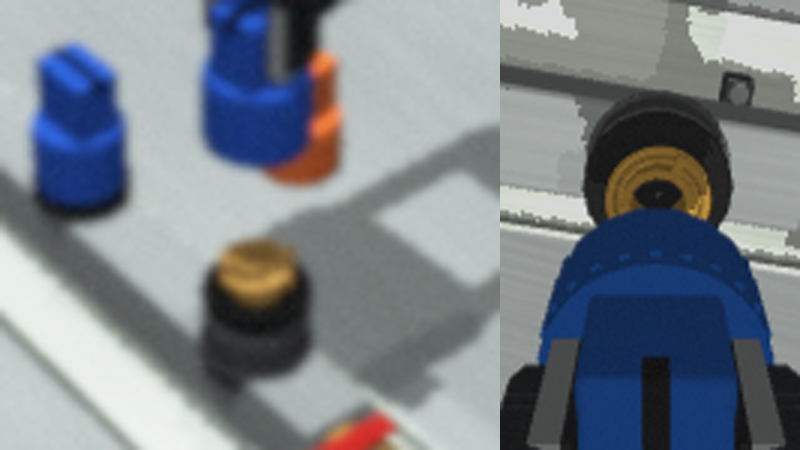

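Wrist half: nozzle axis at crop x 656 and bore at 657, so it is aligned sideways. Scene half: skirt centred at about 256 and the seal ring and mouth at about 257–259. I'll check that against the expected vertical.

```bash
python3 - <<'E'
from h import *
g=dict(np.load('pics/s4.png.npz')); im=g['image']
hsv=cv2.cvtColor(im,cv2.COLOR_BGR2HSV)
X=lambda p:(proj(g,p)-np.array([290,202]))*5
p0=(.5675,.1468)
for z in(.08,.107,.18,.2): print(z,X((*p0,z)).round(1),X((p0[0]-.00096*2,p0[1]-.00028*2,z)).round(1))
def ext(m,r0,r1):
    for r in range(r0,r1):
        x=np.where(m[r,325:355])[0]
        if len(x): print(r,(r-202)*5,325+x.min(),325+x.max(),'crop c',((325+(x.min()+x.max())/2)-290+.5)*5)
ext(cv2.inRange(hsv,(105,120,40),(130,255,255)),215,236)
print('brass');ext(cv2.inRange(hsv,(8,90,60),(30,255,255)),248,264)
E
```

```text
0.08 [253. 308.] [255.8 305.8]
0.107 [254. 263.] [256.9 260.9]
0.18 [256.8 133.6] [259.9 131.5]
0.2 [257.7  95.9] [260.7  93.9]
215 65 331 342 crop c 235.0
216 70 331 350 crop c 255.0
217 75 331 351 crop c 257.5
218 80 331 351 crop c 257.5
219 85 331 351 crop c 257.5
220 90 331 351 crop c 257.5
221 95 331 351 crop c 257.5
222 100 331 351 crop c 257.5
223 105 331 351 crop c 257.5
224 110 331 351 crop c 257.5
225 115 331 350 crop c 255.0
226 120 331 350 crop c 255.0
227 125 331 350 crop c 255.0
228 130 331 350 crop c 255.0
229 135 332 350 crop c 257.5
230 140 332 350 crop c 257.5
231 145 332 349 crop c 255.0
232 150 333 348 crop c 255.0
233 155 335 347 crop c 257.5
234 160 338 345 crop c 260.0
brass
250 240 341 343 crop c 262.5
251 245 337 345 crop c 257.5
252 250 335 347 crop c 257.5
253 255 335 348 crop c 260.0
254 260 334 348 crop c 257.5
255 265 334 348 crop c 257.5
256 270 333 349 crop c 257.5
257 275 333 349 crop c 257.5
258 280 333 348 crop c 255.0
259 285 334 348 crop c 257.5
260 290 335 346 crop c 255.0
261 295 337 345 crop c 257.5
262 300 338 344 crop c 257.5
263 305 340 342 crop c 257.5
```

{"fn": "servo_tool", "kwargs": {
  "moves": [
    [[1, 0, 10, 0, 0, 0, 20], [0, 0, 18, 0, 0, 0, 20], [0, 0, 18, 0, 0, 0, 20], [0, 0, 12, 0, 0, 0, 20], [0, 0, 6, 0, 0, 0, 20], [0, 0, 0, 0, 0, 0, 20], [0, 0, 0, 0, 0, 0, 20]]
  ]
}}

```text
time: 8.6
tool_pos: [0.5672, 0.1476, 0.1706]
tool_rot: [0.001, -0.144, 0.99, -0.0]
contact_force: [-0.2, -0.4, -1.0]
gripper_width: 0.294
grasp_force: 59.1
```

```bash
python3 - <<'E'
from h import *
s,_=st()
g=grab('scene','s5.png');f=grab('wrist','w5.png')
u,v=340,247
a=cv2.resize(g['image'][v-45:v+45,u-50:u+50],None,fx=5,fy=5,interpolation=cv2.INTER_CUBIC)
u2,v2=324,202
b=cv2.resize(f['image'][v2-75:v2+75,u2-50:u2+50],None,fx=3,fy=3,interpolation=cv2.INTER_CUBIC)
cv2.imwrite('pics/m5.png',np.hstack([a,b]))
p0=s['tool_pos'][:2]
X=lambda p:(proj(g,p)-np.array([290,202]))*5
for z in(.09,.107,.116,.14): print(z,X((*p0,z)).round(1))
E
```

```text
t 8.6 p [0.5672 0.1476 0.1706] yawy 106.55 zax [ 1.4e-03  1.0e-04 -1.0e+00] F [-0.17 -0.37 -1.02] T [0.01 0.03 0.05] w 25.1 g 59.1 q6 -99.2
0.09 [254.9 292.2]
0.107 [255.6 263.7]
0.116 [255.9 248.4]
0.14 [256.8 206.7]
```

View pics/m5.png

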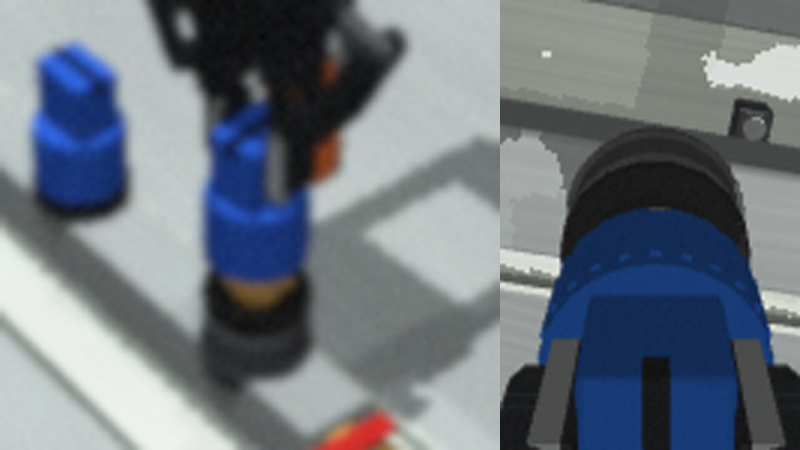

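The view just above the mouth: skirt 204–308 against ring 205–309 in the scene half, 655 against 657 in the wrist half. That is coaxial within about 0.5 mm, so I'll lower gently.

{"fn": "servo_tool", "kwargs": {
  "moves": [
    [[0.5, 0.3, 3, 0, 0, 0, 20], [0, 0, 3, 0, 0, 0, 20], [0, 0, 3, 0, 0, 0, 20], [0, 0, 2, 0, 0, 0, 20], [0, 0, 0, 0, 0, 0, 20]]
  ]
}}

```text
time: 9.32
tool_pos: [0.5659, 0.1476, 0.1585]
tool_rot: [-0.0, -0.144, 0.99, 0.0]
contact_force: [0.0, -0.9, -1.6]
gripper_width: 0.294
grasp_force: 59.1
```

{"fn": "servo_tool", "kwargs": {
  "moves": [
    [[0, 0, 2, 0, 0, 0, 20], [0, 0, 2, 0, 0, 0, 20], [0, 0, 2, 0, 0, 0, 20], [0, 0, 0, 0, 0, 0, 20]]
  ]
}}

```text
time: 9.82
tool_pos: [0.5659, 0.1476, 0.1525]
tool_rot: [-0.0, -0.144, 0.99, -0.0]
contact_force: [-0.4, -0.2, -0.4]
gripper_width: 0.294
grasp_force: 59.1
```

{"fn": "servo_tool", "kwargs": {
  "moves": [
    [[0, 0, 2, 0, 0, 0, 20], [0, 0, 2, 0, 0, 0, 20], [0, 0, 0, 0, 0, 0, 20]]
  ]
}}

```text
time: 10.2
tool_pos: [0.5661, 0.1476, 0.1487]
tool_rot: [-0.0, -0.144, 0.99, 0.0]
contact_force: [1.3, -0.4, -0.9]
gripper_width: 0.292
grasp_force: 59.2
```

{"fn": "servo_tool", "kwargs": {
  "moves": [
    [[0, 0, 1.5, 0, 0, 0, 20], [0, 0, 1.5, 0, 0, 0, 20], [0, 0, 0, 0, 0, 0, 20]]
  ]
}}

```text
time: 10.58
tool_pos: [0.5663, 0.1477, 0.1464]
tool_rot: [0.0, -0.144, 0.99, 0.0]
contact_force: [-2.8, 0.2, 5.2]
gripper_width: 0.296
grasp_force: 59.7
```

{"fn": "servo_tool", "kwargs": {
  "moves": [
    [[0, 0, 1, 0, 0, 0, 20], [0, 0, 0, 0, 0, 0, 20]]
  ]
}}

```text
time: 10.82
tool_pos: [0.5663, 0.1477, 0.1458]
tool_rot: [0.0, -0.144, 0.99, -0.0]
contact_force: [-3.4, -0.6, 6.2]
gripper_width: 0.296
grasp_force: 60.3
```

{"fn": "servo_tool", "kwargs": {
  "moves": [
    [[0.6, 0, 0, 0, 0, 0, 20], [0, 0, 0, 0, 0, 0, 20]]
  ]
}}

```text
time: 11.08
tool_pos: [0.5662, 0.1477, 0.1459]
tool_rot: [0.001, -0.144, 0.99, 0.0]
contact_force: [-2.1, 0.0, 6.5]
gripper_width: 0.294
grasp_force: 60.1
```

```bash
cat >> h.py <<'E'
def fav(n=5):
    F=[];T=[];P=[]
    for i in range(n):
        manip.grab_frame('wrist'); s=manip.state(); F.append(s['contact_force']);T.append(s['ft_torque']);P.append(s['tool_pos'])
    st(); print('avg F',np.mean(F,0).round(2),'sd',np.std(F,0).round(2),'T',np.mean(T,0).round(3),'p',np.mean(P,0).round(5))
E
python3 -c "
from h import *
fav()"
```

```text
t 11.32 p [0.5662 0.1476 0.1459] yawy 106.55 zax [ 1.9e-03  4.0e-04 -1.0e+00] F [-1.3  -0.61  5.1 ] T [ 0.05  0.35 -0.03] w 25.0 g 60.1 q6 -99.2
avg F [-1.57 -0.21  5.37] sd [0.18 0.36 0.18] T [ 0.023  0.358 -0.009] p [0.56619 0.14766 0.14587]
```

{"fn": "servo_tool", "kwargs": {
  "moves": [
    [[0.6, 0, 0, 0, 0, 0, 20], [0, 0, 0, 0, 0, 0, 20]]
  ]
}}

```text
time: 11.58
tool_pos: [0.5661, 0.1476, 0.146]
tool_rot: [0.002, -0.144, 0.99, 0.0]
contact_force: [1.2, 0.3, 5.3]
gripper_width: 0.293
grasp_force: 60.0
```

```bash
python3 -c "
from h import *
fav()"
```

```text
t 11.82 p [0.5661 0.1476 0.146 ] yawy 106.55 zax [ 3.2e-03  8.0e-04 -1.0e+00] F [ 1.39 -0.47  5.01] T [ 0.11 -0.03 -0.02] w 25.0 g 60.0 q6 -99.2
avg F [0.51 0.58 5.69] sd [0.5  0.8  0.35] T [ 0.138 -0.01  -0.014] p [0.56606 0.14761 0.14595]
```

{"fn": "servo_tool", "kwargs": {
  "moves": [
    [[0, 0, -1.5, 0, 0, 0, 20], [0, 0, 0, 0, 0, 0, 20]]
  ]
}}

```text
time: 12.08
tool_pos: [0.5658, 0.1475, 0.147]
tool_rot: [0.001, -0.144, 0.99, 0.0]
contact_force: [1.7, 0.9, 4.8]
gripper_width: 0.293
grasp_force: 59.9
```

```bash
python3 -c "
from h import *
fav(8)"
```

```text
t 12.47 p [0.5651 0.1472 0.1464] yawy 106.55 zax [ 5.e-04 -1.e-04 -1.e+00] F [1.72 0.54 3.6 ] T [ 0.13 -0.45  0.01] w 24.7 g 59.9 q6 -99.2
avg F [2.2  0.59 4.13] sd [0.35 0.62 0.43] T [ 0.154 -0.407 -0.011] p [0.56531 0.1473  0.14654]
```

{"fn": "servo_tool", "kwargs": {
  "moves": [
    [[0, 0, -2, 0, 0, 0, 20], [0, 0, 0, 0, 0, 0, 20]]
  ]
}}

```text
time: 12.72
tool_pos: [0.5647, 0.1472, 0.1481]
tool_rot: [-0.0, -0.144, 0.99, -0.0]
contact_force: [2.5, 0.3, 3.0]
gripper_width: 0.294
grasp_force: 59.7
```

```bash
python3 -c "
from h import *
fav(8)"
```

```text
t 13.12 p [0.5647 0.1472 0.1481] yawy 106.55 zax [-6.e-04 -3.e-04 -1.e+00] F [ 0.2  -0.14  3.1 ] T [-0.04 -0.22 -0.  ] w 25.1 g 59.7 q6 -99.2
avg F [ 1.54 -0.    3.36] sd [0.62 0.3  0.29] T [ 0.009 -0.297 -0.012] p [0.56472 0.1472  0.14808]
```

{"fn": "servo_tool", "kwargs": {
  "moves": [
    [[-0.7, 0, 1.4, 0, 0, 0, 20], [0, 0, 1.4, 0, 0, 0, 20], [0, 0, 0, 0, 0, 0, 20]]
  ]
}}

```text
time: 13.5
tool_pos: [0.565, 0.1473, 0.1458]
tool_rot: [-0.001, -0.144, 0.99, -0.0]
contact_force: [-2.8, -0.7, 7.3]
gripper_width: 0.292
grasp_force: 60.4
```

```bash
python3 -c "
from h import *
fav(8)"
```

```text
t 13.9 p [0.5651 0.1473 0.1459] yawy 106.55 zax [-1.8e-03 -6.0e-04 -1.0e+00] F [-2.99 -1.36  7.57] T [-0.21  0.52  0.01] w 24.8 g 60.4 q6 -99.2
avg F [-2.91 -1.33  7.26] sd [0.6  0.35 0.34] T [-0.24   0.524 -0.015] p [0.56504 0.1473  0.14587]
```

Force rises faster than the seal alone would give, so the lugs are resting on the lower rib at about 2.6 mm of press, which is the right depth. I'll turn clockwise gently, following the pitch.

{"fn": "servo_tool", "kwargs": {
  "moves": [
    [[0.3, 0, 0, 0, 0, 4, 20], [0, 0, 0, 0, 0, 4, 20], [0, 0, 0, 0, 0, 4, 20], [0, 0, 0, 0, 0, 0, 20]]
  ]
}}

```text
time: 14.4
tool_pos: [0.5653, 0.1476, 0.1456]
tool_rot: [0.0, -0.04, 0.999, 0.0]
contact_force: [0.7, -0.2, 4.9]
gripper_width: 0.293
grasp_force: 59.8
```

```bash
python3 -c "
from h import *
fav(5)"
```

```text
t 14.65 p [0.5653 0.1476 0.1456] yawy 94.58 zax [ 1.e-04  5.e-04 -1.e+00] F [-0.11  0.65  4.4 ] T [ 0.24 -0.03 -0.07] w 24.9 g 59.9 q6 -87.3
avg F [-0.11  0.81  4.86] sd [0.24 0.51 0.49] T [ 0.172 -0.004 -0.054] p [0.56534 0.14762 0.14562]
```

Seal now pressed about 2.9 mm (5.8 N), mid-window. Turning on past the rib start.

{"fn": "servo_tool", "kwargs": {
  "moves": [
    [[0, 0, 0, 0, 0, 4, 20], [0, 0, 0.1, 0, 0, 4, 20], [0, 0, 0.1, 0, 0, 4, 20], [0, 0, 0.1, 0, 0, 4, 20], [0, 0, 0, 0, 0, 0, 20]]
  ]
}}

```text
time: 15.28
tool_pos: [0.5653, 0.1473, 0.1452]
tool_rot: [0.0, 0.099, 0.995, -0.0]
contact_force: [-0.5, -0.0, 4.7]
gripper_width: 0.295
grasp_force: 59.9
```

```bash
python3 -c "
from h import *
fav(5)"
```

```text
t 15.53 p [0.5654 0.1474 0.1452] yawy 78.58 zax [ 1.e-04 -1.e-04 -1.e+00] F [-0.45  0.38  5.04] T [ 0.02 -0.02 -0.07] w 25.3 g 59.9 q6 -71.3
avg F [0.01 0.13 4.7 ] sd [0.34 0.8  0.21] T [ 0.034 -0.011 -0.057] p [0.56533 0.14735 0.14522]
```

{"fn": "servo_tool", "kwargs": {
  "moves": [
    [[0, 0, 0.1, 0, 0, 4, 20], [0, 0, 0.1, 0, 0, 4, 20], [0, 0, 0.1, 0, 0, 4, 20], [0, 0, 0.1, 0, 0, 4, 20], [0, 0, 0.1, 0, 0, 4, 20], [0, 0, 0, 0, 0, 0, 20]]
  ]
}}

```text
time: 16.27
tool_pos: [0.5654, 0.1474, 0.1448]
tool_rot: [0.0, 0.271, 0.963, 0.0]
contact_force: [0.5, 0.5, 4.5]
gripper_width: 0.295
grasp_force: 59.9
```

```bash
python3 -c "
from h import *
fav(5)"
```

```text
t 16.52 p [0.5654 0.1474 0.1448] yawy 58.57 zax [ 1.e-04  0.e+00 -1.e+00] F [-0.53 -0.37  5.07] T [ 0.04 -0.03 -0.09] w 25.2 g 59.9 q6 -51.3
avg F [-0.43  0.1   5.02] sd [0.64 0.72 0.41] T [ 0.043 -0.029 -0.076] p [0.56537 0.14745 0.1448 ]
```

{"fn": "servo_tool", "kwargs": {
  "moves": [
    [[0, 0, 0.1, 0, 0, 5, 20], [0, 0, 0.1, 0, 0, 5, 20], [0, 0, 0.1, 0, 0, 5, 20], [0, 0, 0.1, 0, 0, 5, 20], [0, 0, 0.1, 0, 0, 5, 20], [0, 0, 0, 0, 0, 0, 20]]
  ]
}}

```text
time: 17.27
tool_pos: [0.5655, 0.1474, 0.1444]
tool_rot: [0.0, 0.473, 0.881, 0.0]
contact_force: [-0.3, -0.5, 6.2]
gripper_width: 0.293
grasp_force: 59.9
```

```bash
python3 -c "
from h import *
fav(5)"
```

```text
t 17.52 p [0.5655 0.1474 0.1444] yawy 33.57 zax [ 5.e-04  1.e-04 -1.e+00] F [ 0.35 -0.31  5.02] T [-0.02 -0.04 -0.13] w 25.2 g 59.9 q6 -26.3
avg F [ 0.36 -0.01  5.41] sd [0.3  0.33 0.35] T [ 0.038 -0.053 -0.072] p [0.56547 0.14743 0.14438]
```

{"fn": "servo_tool", "kwargs": {
  "moves": [
    [[0, 0, 0.1, 0, 0, 5, 20], [0, 0, 0.1, 0, 0, 5, 20], [0, 0, 0.1, 0, 0, 5, 20], [0, 0, 0, 0, 0, 0, 20]]
  ]
}}

```text
time: 18.02
tool_pos: [0.5656, 0.1475, 0.144]
tool_rot: [0.0, 0.583, 0.812, 0.0]
contact_force: [1.0, 0.7, 3.4]
gripper_width: 0.289
grasp_force: 59.8
```

```bash
python3 -c "
from h import *
fav(6)"
```

```text
t 18.32 p [0.5656 0.1475 0.144 ] yawy 18.58 zax [ 8.e-04  2.e-04 -1.e+00] F [ 2.24 -0.33  4.02] T [ 0.19 -0.45 -0.08] w 25.3 g 59.8 q6 -11.3
avg F [1.56 0.65 4.24] sd [0.51 0.69 0.42] T [ 0.11  -0.371 -0.056] p [0.56559 0.14747 0.14401]
```

{"fn": "servo_tool", "kwargs": {
  "moves": [
    [[0, 0, 0.1, 0, 0, 4, 20], [0, 0, 0.1, 0, 0, 4, 20], [0, 0, 0.1, 0, 0, 4, 20], [0, 0, 0, 0, 0, 0, 20]]
  ]
}}

```text
time: 18.82
tool_pos: [0.5658, 0.1474, 0.1437]
tool_rot: [0.001, 0.665, 0.747, 0.001]
contact_force: [3.8, 1.1, 3.3]
gripper_width: 0.294
grasp_force: 59.6
```

```bash
python3 - <<'E'
from h import *
fav(6)
f=grab('wrist','w6.png'); g=grab('scene','s6.png')
hsv=cv2.cvtColor(f['image'],cv2.COLOR_BGR2HSV)
u,v=340,247
a=cv2.resize(g['image'][v-45:v+45,u-50:u+50],None,fx=5,fy=5,interpolation=cv2.INTER_CUBIC)
b=cv2.resize(f['image'][130:310,220:430],(350,300)); b=cv2.copyMakeBorder(b,0,150,0,0,0)
cv2.imwrite('pics/m6.png',np.hstack([a,b]))
E
```

```text
t 19.12 p [0.5658 0.1474 0.1437] yawy 6.57 zax [ 1.3e-03  1.0e-04 -1.0e+00] F [5.27 1.31 1.63] T [ 0.14 -1.03 -0.11] w 24.6 g 59.5 q6 0.7
avg F [4.87 0.64 2.28] sd [0.71 0.54 0.43] T [ 0.116 -0.944 -0.042] p [0.56577 0.1474  0.14368]
```

View pics/m6.png

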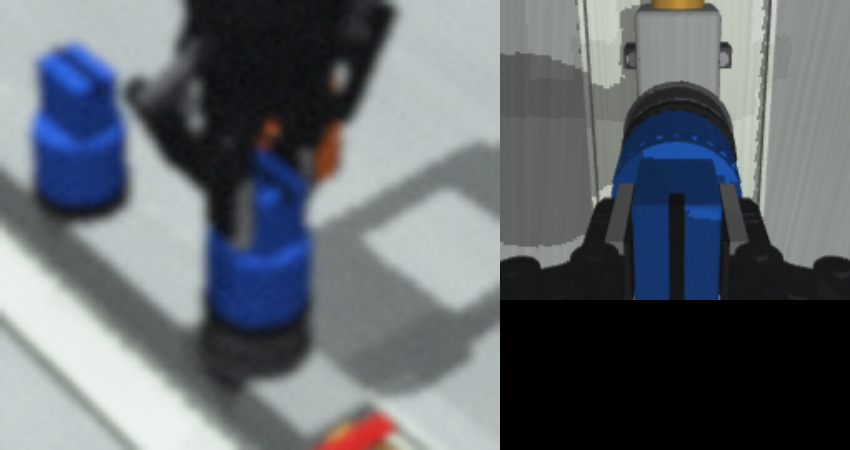

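Right half shows the slot along the bar (column 677, bar edges vertical). Left half shows the skirt seated on the seal. The thread is now carrying part of the seal force, so I'll relieve the side load and let go.

{"fn": "servo_tool", "kwargs": {
  "moves": [
    [[0, 0.7, 0.2, 0, 0, 0, 20], [0, 0, 0, 0, 0, 0, 20], [0, 0, 0, 0, 0, 0, 20]]
  ]
}}

```text
time: 19.6
tool_pos: [0.5659, 0.1475, 0.1435]
tool_rot: [-0.0, 0.665, 0.746, -0.0]
contact_force: [3.0, 0.2, 5.4]
gripper_width: 0.294
grasp_force: 59.9
```

```bash
python3 -c "
from h import *
fav(6)"
```

```text
t 19.9 p [0.5659 0.1474 0.1436] yawy 6.56 zax [-3.e-04 -2.e-04 -1.e+00] F [2.44 0.17 5.25] T [ 0.01 -0.42 -0.05] w 25.2 g 59.9 q6 0.8
avg F [ 2.13 -0.46  5.08] sd [0.31 0.47 0.24] T [ 0.003 -0.455 -0.039] p [0.56591 0.14745 0.14356]
```

{"fn": "servo_tool", "kwargs": {
  "moves": [
    [[0, 0.4, -0.5, 0, 0, 0, 20], [0, 0, -0.6, 0, 0, 0, 20], [0, 0, 0, 0, 0, 0, 20]]
  ]
}}

```text
time: 20.27
tool_pos: [0.5659, 0.1474, 0.1437]
tool_rot: [-0.0, 0.666, 0.746, -0.0]
contact_force: [1.6, 0.7, 0.9]
gripper_width: 0.295
grasp_force: 59.3
```

```bash
python3 -c "
from h import *
fav(6)"
```

```text
t 20.57 p [0.566  0.1475 0.1438] yawy 6.55 zax [-1.2e-03 -2.0e-04 -1.0e+00] F [ 2.25 -0.89 -1.55] T [-0.02 -0.5  -0.04] w 25.2 g 59.2 q6 0.8
avg F [ 1.9  -0.47 -0.57] sd [0.41 0.33 0.81] T [-0.016 -0.555 -0.031] p [0.56594 0.14746 0.14378]
```

With the tool unloaded (Fz at the nozzle's own weight), the thread alone holds the seal down. Letting go.

{"fn": "servo_tool", "kwargs": {
  "moves": [
    [[0, 0.4, 0, 0, 0, 0, 20], [0, 0, 0, 0, 0, 0, 26], [0, 0, 0, 0, 0, 0, 32], [0, 0, 0, 0, 0, 0, 45], [0, 0, 0, 0, 0, 0, 60], [0, 0, -5, 0, 0, 0, 60], [0, 0, -20, 0, 0, 0, 60], [0, 0, -40, 0, 0, 0, 60], [0, 0, -30, 0, 0, 0, 60], [0, 0, 0, 0, 0, 0, 60], [0, 0, 0, 0, 0, 0, 60]]
  ]
}}

```text
time: 21.95
tool_pos: [0.5666, 0.1476, 0.2395]
tool_rot: [-0.0, 0.666, 0.746, -0.0]
contact_force: [-0.1, -0.2, -0.6]
gripper_width: 0.701
grasp_force: 0.0
```

```bash
python3 - <<'E'
from h import *
st()
f=grab('wrist','w7.png'); g=grab('scene','s7.png')
u,v=proj(f,(.566,.1475,.13)); u,v=int(u),int(v); print(u,v)
y0,x0=max(v-75,0),u-60
b=cv2.resize(f['image'][y0:y0+150,x0:x0+117],(351,450),interpolation=cv2.INTER_CUBIC)
a=cv2.resize(g['image'][202:292,290-45:390-45],None,fx=4.4,fy=5,interpolation=cv2.INTER_CUBIC)
print(x0,y0); cv2.imwrite('pics/m7.png',np.hstack([a,b]))
E
```

```text
t 21.95 p [0.5666 0.1476 0.2395] yawy 6.55 zax [-0.  0. -1.] F [-0.15 -0.17 -0.56] T [-0.    0.01  0.  ] w 59.8 g 0.0 q6 0.8
325 200
265 125
```

View pics/m7.png

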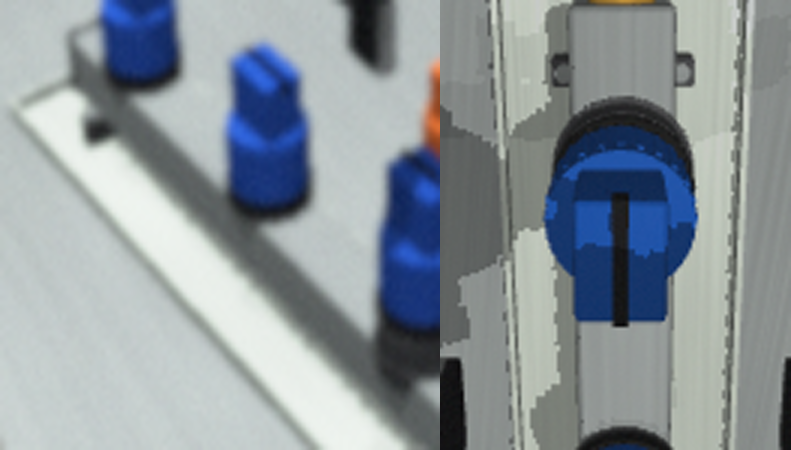

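The nozzle stayed down. Its slot is vertical at column 620, parallel to the bar's edges, and the gripper is clear.

```bash
python3 -c "
from h import *
print(manip.job_done())"
```

```text
the job is handed in; nothing more can be done
None
```

The job is handed in: the blue slotted nozzle is screwed onto the bare outlet with its slot along the bar and let go, the thread alone holding the seal about 4.7 mm down, the wrist force staying under about 10 N in the readings taken, and nothing else touched.

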